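# Brush out the mixing cup

## Robot

A 7-joint arm with a two-finger parallel gripper is mounted at the origin on a cart in front of the work surface, level with it; the furniture and walls round the work are solid. World frame = base frame: x ahead of the robot, y to its left, z up, the work surface at z = 0. Lengths are in m, angles in degrees, forces in N, time in s.
With the tool pointing down it reaches from about 0.425 to 0.95 m from the base axis. Payload 16.7 kg.
Tool frame: the origin (TCP) lies midway between the tips of the shut fingers; the grasp point (between the pads) lies 19 mm behind it; x points along the fingers, y is the direction in which the jaws open and shut, and the axes are right-handed (so a half turn about x gives the same grasp; the last joint's range is limited). The gripper opens to 94 mm and grips with 3 to 60 N. Pads are 16 mm wide; open, the fingers measure 119 mm over their backs; the gripper's body (75 mm by 177 mm) begins 78 mm behind the grasp point.
Start: joints at [-80.014, 24.414, 4.234, 92.017, -1.954, 63.644, -3.845], TCP at [0.215, 0.64, 0.205] pointing down, gripper open.
Joint ranges: [-163.25, 163.25], [-28.42, 122.38], [-70.27, 78.77], [12.13, 141.07], [-58.53, 238.53], [9.26, 117.41], [-156.51, 156.51]. Speed limits (degrees/s): [108.29, 108.29, 136.94, 136.94, 172.46, 172.46, 172.46].

## Interface

Orientations are given as [roll, pitch, yaw] about the fixed x, y, z axes, in that order (R = Rz(yaw) Ry(pitch) Rx(roll)).
In Python, from plant import r gives the robot as it stands.
- The arm moves only by the tool jog_arm, never from a script. Its argument "plan" is a list of rows, each an object with "jaw": the opening in per cent of the stroke, from 0 (shut) to 100 (fully open); "offset": the shift along the tool's x, y, z in mm, a list of three; "turn": the turn, a rotation vector about the tool's x, y, z in degrees, a list of three. In form: [{"jaw": jaw, "offset": [dx, dy, dz], "turn": [wx, wy, wz]}, ...]. A call has 1 to 8 rows; each row is the pose to reach, as a shift and turn from the pose commanded when the call began, along the tool's axes at that moment; what a row does not reach only later rows make up. A row lasts 1/10 s, in which the tool goes at most 50 mm and 8.59 degrees, less where a joint would pass 70% of its speed; a pose out of reach is approached as far as the arm can. A call with a gripper value outside its range is refused whole. The fingers move at their own pace and stop on an object; the grip force is fixed at half the most. Time passes only in rows, so rows that repeat a pose let the fingers close. It gives the time, the measured TCP pose, the force and the opening at its end, in the units of the state.
- r.read_state(): the state, without advancing time (a new reading comes with each control period).
- r.grab_frame(name): name is "scene" or "top" or "wrist"; returns a dict with "img" (400x640x3 uint8, red, green, blue), "range_z" (400x640 float32, m along the optical axis (not along the pixel's ray), 0 where there is no reading), "camera_matrix" (3x3 intrinsics, pixels), "D" ([k1, k2, p1, p2, k3] as OpenCV has them; the pictures are not rectified), "view" (4x4, takes a point from world to camera coordinates); the wrist camera has in their place "hand_eye" (4x4, takes a point from camera to tool coordinates, whose origin is the TCP and whose axes are the tool frame's). Camera axes: x right, y down, z forward; pixel columns grow to the right and rows downward; lengths in m; the calibration is good to about 2 mm. A picture is of the moment at which its call begins: read the wrist's pose just before it.
- r.close_job(): hands the job in, once; it reports no verdict.
The state is a dict: "clock": time; "joints": joint angles; "joint_vel": joint speeds; "joint_torque": joint torques, N m; "tool_pos": TCP position; "ee_rot": TCP orientation; "wrist_force": force on the tool from outside, world axes, zero at the start; "ft_torque": the same for the moment, N m; "finger_gap": opening from 0.0 (shut) to 1.0 (fully open).
Only numpy, scipy, OpenCV 4.12 (cv2) and the standard library are available. Lean on these libraries where they do the work, as an engineer would, in place of code of your own. Each camera call takes 0.05 s, during which the arm holds its last target. There are 200 camera calls.

## Task

Brush out the inside of the steel mixing cup with the long blue-handled brush: push the bristles down to the cup's floor and draw them back up to near its rim, three times. Then put the brush back upright in its black holder and let go. Leave the cup standing where it is and do not disturb the other things on the bench.

Things in the scene. Friction and masses are not known exactly. Their poses are not given: they have to be found in the camera images.
- brush: Long brush, 215 mm, upright in the black holder, bristles down. Origin: centre of the flat bristle end (lowest point); z runs up the brush. White and blue bristle head 44 mm across, z = 0 to 60 mm; steel stem 9 mm; blue handle z = 115 to 215 mm, 22 mm wide along its x, 16 mm thick along its y: grasp from above near the top, fingers closing along its y. 0.12 kg.
- cup: Loose open cylindrical steel mixing cup standing on the bench, 76 mm outside diameter, 110 mm high, 68 mm inside diameter, 0.5 kg; origin at the centre of its underside, z up; its inner floor is at z = 6 mm, its rim at z = 110 mm. No handle.
- holder: Black brush holder fixed to the bench: a 96 mm square base plate 6 mm thick with a round open socket, 60 mm inside diameter at the rim, 68 mm outside, rim at z = 52 mm, inner floor at z = 8 mm. Origin at the centre of its underside, z up. The brush stands loosely in it on the inner floor.
- uv_meter: Bystander: grey-green hand-held UV meter with keys, 105x58x23 mm, origin at the centre of its underside.
- tape_white: Bystander: roll of white masking tape lying flat, 52 mm across, 18 mm high, origin at the centre of its underside.
- jar_beads: Bystander: small closed white jar, 47 mm across, 45 mm high, origin at the centre of its underside.
- goggles_amber: Bystander: folded amber spectacles, 67x146x44 mm, origin at the centre of their underside.
Mind the look-alikes: they are no part of the job. Leave any purple look-alike of the brush alone.

How it is judged:
By the outcome, as a careful person would: the job done as asked, in the order asked, and still so for the second after the job is handed in, with the robot touching nothing.
It also fails if it takes over 64 s, if anything falls off the work surface, if the arm or the gripper's body presses on something with over 40 N, if the wrist force passes 120 N, or if a joint passes its speed limit or range.

## Working session

There is one attempt and no reset: what is moved stays moved. The work goes in short steps, Python scripts to look and compute and a tool call to move; the robot and the scene stay as the last step left them, time stands still between calls to the robot, and variables do not carry over. Pictures are saved under pics/ and viewed, about 8 in all and at most 12, crops included, and the job is handed in when it is done.

Besides the shell and the picture viewer there is one more tool, called after "Emit:" as a command line: name --argument value ..., lists and objects as JSON in quotes. jog_arm: Moves the arm, as the interface text tells. Its arguments: {"type":"object","properties":{"plan":{"type":"array"}},"required":["plan"]}

```bash
mkdir -p pics; ls
cat > h.py <<'E'
from plant import r
import numpy as np, cv2, pickle
from scipy.spatial.transform import Rotation as R
def T_tool(s):
    T=np.eye(4);T[:3,:3]=R.from_euler('xyz',s['ee_rot'],degrees=True).as_matrix();T[:3,3]=s['tool_pos'];return T
def grab(n):
    s=r.read_state();f=r.grab_frame(n);f['name']=n
    f['c2w']=T_tool(s)@f['hand_eye'] if n=='wrist' else np.linalg.inv(f['view'])
    pickle.dump(f,open(f'pics/{n}.pkl','wb'));return f
def load(n): return pickle.load(open(f'pics/{n}.pkl','rb'))
def ray(f,u,v):
    p=cv2.undistortPoints(np.array([[[u,v]]],float),np.array(f['camera_matrix'],float),np.array(f['D'],float))[0,0]
    return f['c2w'][:3,3],f['c2w'][:3,:3]@np.array([p[0],p[1],1])
def atz(f,u,v,z): o,d=ray(f,u,v);return o+d*(z-o[2])/d[2]
def dep(f,u,v): o,d=ray(f,u,v);return o+d*f['range_z'][int(v),int(u)]
E
python3 - <<'E'
from h import *
print(r.read_state())
for n in ('scene','top'):
    f=grab(n);cv2.imwrite(f'pics/{n}1.png',f['img'][:,:,::-1]);print(n,f['c2w'].round(3).tolist())
E
```

```text
pics
{'clock': 0.0, 'joints': array([-80.0135303 ,  24.4513642 ,   4.2301038 ,  92.05171388,
        -1.95475066,  63.64357438,  -3.84310671]), 'joint_vel': array([-0.08644737,  0.0219444 , -0.09074841,  0.09085471, -0.02105487,
       -0.00472226,  0.06068482]), 'joint_torque': array([-2.54228498e-04, -9.35832596e+01,  3.66603792e+00, -4.54173195e+01,
       -4.89608163e-02,  2.03550886e-02,  1.37239067e-04]), 'tool_pos': array([0.21463525, 0.63950265, 0.20475908]), 'ee_rot': array([ -86.73116578,   89.925467  , -105.28302525]), 'wrist_force': array([-0.42175662, -0.78942092, -0.33139077]), 'ft_torque': array([-0.02402272,  0.00226341,  0.04159285]), 'finger_gap': 1.0020096599881547}
scene [[0.705, -0.494, 0.508, 0.078], [-0.709, -0.502, 0.495, -0.169], [0.01, -0.71, -0.704, 0.704], [0.0, 0.0, 0.0, 1.0]]
top [[0.004, -0.993, 0.115, 0.463], [-1.0, -0.006, -0.015, 0.305], [0.016, -0.115, -0.993, 1.125], [0.0, 0.0, 0.0, 1.0]]
```

View pics/scene1.png

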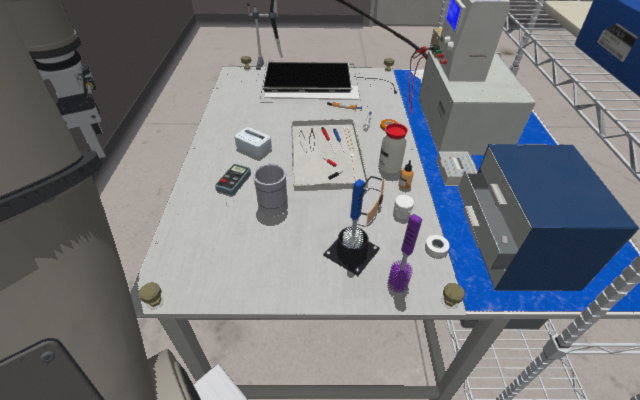

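View pics/top1.png

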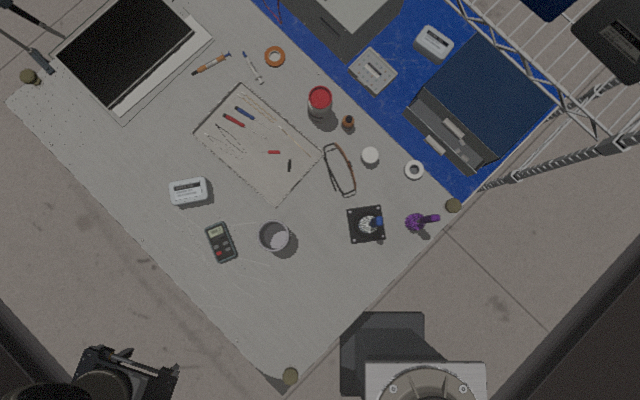

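Scene: the blue-handled brush is in the black holder at scene (355,215)/top (366,224). The purple look-alike is at scene (406,255)/top (420,220). The steel cup is at scene (271,190)/top (274,236). The brush meant is the blue one in the holder; I'll confirm it in a crop.

Run:
```python
from h import *
s=load('scene');t=load('top')
a=cv2.resize(s['img'][165:285,310:430],(480,480),interpolation=cv2.INTER_CUBIC)   # x4
b=cv2.resize(t['img'][190:270,250:450][:, :],(800,320),interpolation=cv2.INTER_CUBIC) 
cv2.imwrite('pics/c1.png',a[:,:,::-1])
im=np.zeros((600,800,3),np.uint8)
im[:280,:]=cv2.resize(t['img'][192:262,250:450],(800,280),interpolation=cv2.INTER_CUBIC)
im[285:600,:320]=cv2.resize(s['img'][170:275,320:427],(320,315),interpolation=cv2.INTER_CUBIC)
im[285:600,400:720]=cv2.resize(s['img'][140:245,220:327],(320,315),interpolation=cv2.INTER_CUBIC)
cv2.imwrite('pics/c2.png',im[:,:,::-1])
# clouds
def cloud(f):
    v,u=np.nonzero(f['range_z']>0)
    p=cv2.undistortPoints(np.stack([u,v],1).astype(float)[:,None],np.array(f['camera_matrix'],float),np.array(f['D'],float))[:,0]
    z=f['range_z'][v,u];P=np.c_[p*z[:,None],z]@f['c2w'][:3,:3].T+f['c2w'][:3,3]
    return P,f['img'][v,u].astype(int),u,v
for f in (s,t):
    P,c,u,v=cloud(f)
    A=atz(t,274,236,.1)
    m=(np.hypot(*(P[:,:2]-A[:2]).T)<.07)&(P[:,2]>.095)&(P[:,2]<.125)
    print(f['name'],'cup rim',m.sum(), np.c_[P[m].min(0),P[m].max(0)].round(3).tolist(),'fit',cv2.minEnclosingCircle(P[m,:2].astype(np.float32)))
    A=atz(t,366,224,.03)
    blue=(c[:,2]>c[:,0]+50)&(c[:,2]>c[:,1]+30)&(np.hypot(*(P[:,:2]-A[:2]).T)<.12)
    Q=P[blue]
    for lo in np.arange(.06,.26,.02):
        q=Q[(Q[:,2]>lo)&(Q[:,2]<=lo+.02)]
        if len(q): print('  blue z',lo.round(2),len(q),q.mean(0).round(3),np.ptp(q,0).round(3))
    m=(np.hypot(*(P[:,:2]-A[:2]).T)<.06)&(P[:,2]>.045)&(P[:,2]<.058)&(c.max(1)<70)
    print('  holder rim',m.sum(),cv2.minEnclosingCircle(P[m,:2].astype(np.float32)))
for uv in ((347,207),(381,206),(385,241),(350,243)): print(atz(t,*uv,.006).round(3))
```

```text
scene cup rim 408 [[0.441, 0.519], [0.356, 0.437], [0.095, 0.114]] fit ((0.4789673686027527, 0.3963344395160675), 0.04054223373532295)
  blue z 0.12 32 [0.505 0.148 0.134] [0.02  0.011 0.014]
  blue z 0.14 49 [0.504 0.147 0.149] [0.016 0.011 0.02 ]
  blue z 0.16 53 [0.504 0.148 0.169] [0.016 0.013 0.02 ]
  blue z 0.18 54 [0.503 0.148 0.19 ] [0.016 0.012 0.019]
  blue z 0.2 72 [0.505 0.147 0.21 ] [0.02  0.012 0.02 ]
  blue z 0.22 53 [0.51  0.151 0.222] [0.02  0.016 0.004]
  holder rim 151 ((0.512924075126648, 0.15250740945339203), 0.03405165299773216)
top cup rim 260 [[0.441, 0.52], [0.36, 0.439], [0.095, 0.118]] fit ((0.4804116189479828, 0.399004727602005), 0.03991388902068138)
  blue z 0.22 43 [0.512 0.154 0.224] [0.018 0.011 0.007]
  holder rim 111 ((0.5141441822052002, 0.15642143785953522), 0.03396345674991608)
[0.559 0.205 0.006]
[0.563 0.112 0.006]
[0.467 0.102 0.006]
[0.461 0.197 0.006]
```

View pics/c2.png

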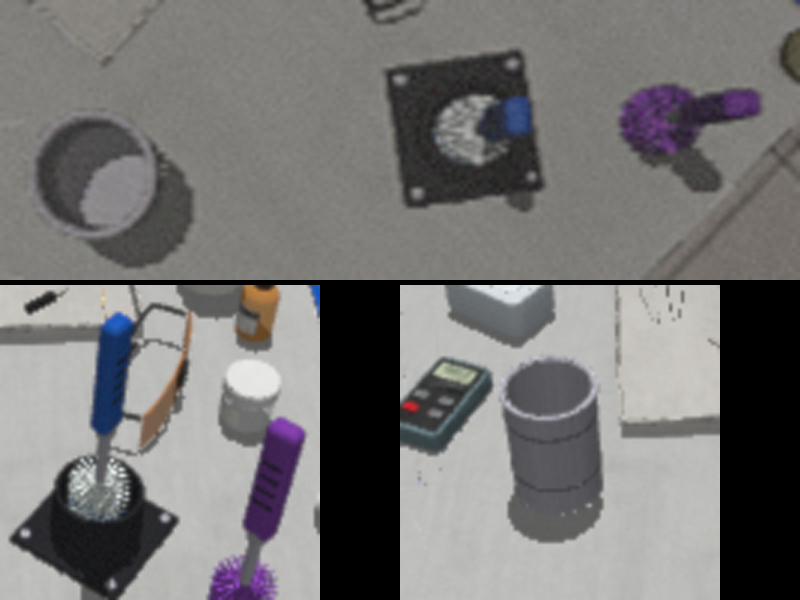

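The crop confirms it: blue handle and white bristles in the black socket, with the purple one separate. The measured top at z≈0.223 matches 8+215 mm, and the rim radii match too. Next I work out the approach.

```bash
cat >> h.py <<'E'
def plan(p,yaw=None):
    """print tool-frame offset (mm) and turn (deg) to TCP p with tool x down, tool y along world direction yaw"""
    s=r.read_state();T=T_tool(s);off=T[:3,:3].T@(np.array(p)-T[:3,3])*1000
    if yaw is None: yaw=np.degrees(np.arctan2(T[1,1],T[0,1]))
    y=np.array([np.cos(np.radians(yaw)),np.sin(np.radians(yaw)),0]);x=np.array([0,0,-1.])
    W=np.c_[x,y,np.cross(x,y)]
    print('t',round(s['clock'],2),'pos',T[:3,3].round(4),'yawY',np.degrees(np.arctan2(T[1,1],T[0,1])).round(1),'F',s['wrist_force'].round(1),'gap',round(s['finger_gap'],3))
    print('  offset',off.round(1),'turn',R.from_matrix(T[:3,:3].T@W).as_rotvec(degrees=True).round(1))
E
python3 - <<'E'
from h import *
s=r.read_state();T=T_tool(s);print(T.round(3))
plan([.50,.155,.33],90);plan([.5,.155,.33],-90)
f=grab('wrist');print(np.array(f['hand_eye']).round(3))
E
```

```text
[[-0.     0.318  0.948  0.215]
 [-0.001  0.948 -0.318  0.64 ]
 [-1.    -0.001  0.     0.205]
 [ 0.     0.     0.     1.   ]]
t 0.1 pos [0.2146 0.6395 0.2049] yawY 71.4 F [-0.  -0.1 -0.3] gap 0.998
  offset [-124.7 -368.7  424.7] turn [-18.6  -0.    0.1]
t 0.1 pos [0.2146 0.6395 0.2049] yawY 71.4 F [-0.  -0.1 -0.3] gap 0.998
  offset [-124.7 -368.7  424.7] turn [1.614e+02 1.000e-01 0.000e+00]
[[-0.    -0.249  0.969 -0.179]
 [ 1.    -0.001  0.     0.001]
 [ 0.001  0.969  0.249 -0.07 ]
 [ 0.     0.     0.     1.   ]]
```

Emit:
jog_arm --plan '[{"jaw": 100,"offset": [-45,0,0],"turn": [0,0,0]},{"jaw": 100,"offset": [-90,0,0],"turn": [0,0,0]},{"jaw": 100,"offset": [-125,-20,25],"turn": [-3,0,0]},{"jaw": 100,"offset": [-125,-50,55],"turn": [-6,0,0]},{"jaw": 100,"offset": [-125,-80,90],"turn": [-9,0,0]},{"jaw": 100,"offset": [-125,-110,125],"turn": [-12,0,0]},{"jaw": 100,"offset": [-125,-140,160],"turn": [-15,0,0]},{"jaw": 100,"offset": [-125,-170,195],"turn": [-18.6,0,0]}]'

```text
clock: 0.95
tool_pos: [0.3462, 0.4148, 0.3304]
ee_rot: [165.9, 90.0, 166.1]
wrist_force: [0.9, 0.6, -0.4]
finger_gap: 0.996
```

```bash
python3 -c "
from h import *
plan([.505,.155,.33],90)"
```

```text
t 0.95 pos [0.3462 0.4148 0.3304] yawY 90.2 F [ 0.9  0.6 -0.4] gap 0.996
  offset [   0.4 -260.3  158.1] turn [ 0.2 -0.  -0. ]
```

Emit:
jog_arm --plan '[{"jaw": 100,"offset": [0,-38,24],"turn": [0,0,0]},{"jaw": 100,"offset": [0,-76,47],"turn": [0,0,0]},{"jaw": 100,"offset": [0,-114,70],"turn": [0,0,0]},{"jaw": 100,"offset": [0,-152,93],"turn": [0,0,0]},{"jaw": 100,"offset": [0,-190,116],"turn": [0,0,0]},{"jaw": 100,"offset": [0,-228,139],"turn": [0,0,0]},{"jaw": 100,"offset": [0,-256,159],"turn": [0,0,0]},{"jaw": 100,"offset": [0,-256,159],"turn": [0,0,0]}]'

```text
clock: 1.75
tool_pos: [0.5067, 0.1563, 0.3306]
ee_rot: [-54.6, 89.9, -54.9]
wrist_force: [0.7, 0.6, -0.3]
finger_gap: 0.998
```

Run:
```python
from h import *
f=grab('wrist');im=f['img'].copy()
v,u=np.nonzero(f['range_z']>0)
p=cv2.undistortPoints(np.stack([u,v],1).astype(float)[:,None],np.array(f['camera_matrix'],float),np.array(f['D'],float))[:,0]
z=f['range_z'][v,u];P=np.c_[p*z[:,None],z]@f['c2w'][:3,:3].T+f['c2w'][:3,3];c=f['img'][v,u].astype(int)
blue=(c[:,2]>c[:,0]+40)&(c[:,2]>c[:,1]+25)&(np.hypot(P[:,0]-.512,P[:,1]-.153)<.03)
for lo,hi in((.218,.23),(.2,.216),(.17,.19),(.14,.16),(.12,.14)):
    q=P[blue&(P[:,2]>lo)&(P[:,2]<hi)]
    if len(q)>5: print(lo,len(q),cv2.minAreaRect((q[:,:2]*1000).astype(np.float32)),q.mean(0).round(4))
m=(np.hypot(P[:,0]-.512,P[:,1]-.153)<.06)&(P[:,2]>.048)&(P[:,2]<.056)&(c.max(1)<80)
q=P[m][:,:2]; A=np.c_[2*q,np.ones(len(q))];s=np.linalg.lstsq(A,(q**2).sum(1),rcond=None)[0]
print('holder',len(q),s[:2],np.sqrt(s[2]+s[:2]@s[:2]),cv2.minEnclosingCircle(q.astype(np.float32)))
cv2.imwrite('pics/w1.png',im[:,:,::-1])
plan([.511,.153,.26],90)
```

```text
0.218 340 ((513.631591796875, 153.8962860107422), (19.327861785888672, 14.116917610168457), 4.154084205627441) [0.5131 0.1539 0.2223]
holder 410 [0.51637611 0.15529409] 0.03178439108939098 ((0.5163294672966003, 0.15515731275081635), 0.033935919404029846)
t 1.8 pos [0.5055 0.1587 0.3304] yawY 89.8 F [0.2 1.  0.7] gap 1.001
  offset [70.4 -5.7  5.5] turn [-0.2 -0.   0. ]
```

View pics/w1.png

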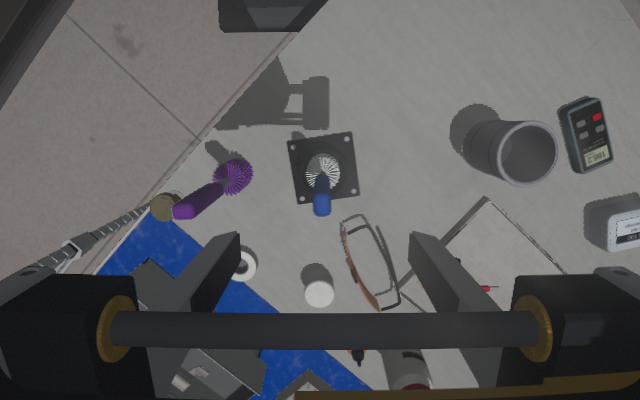

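The wrist picture shows the handle top at (322,205), the holder around (323,170), the cup at (527,155) and the purple brush at (180,210), well clear. Brush yaw is about +4°. Going down to grasp.

Emit:
jog_arm --plan '[{"jaw": 100,"offset": [20,-3,5],"turn": [-2,0,0]},{"jaw": 100,"offset": [50,-5,8],"turn": [-4,0,0]},{"jaw": 100,"offset": [70,-5,8],"turn": [-4,0,0]},{"jaw": 100,"offset": [95,-5,8],"turn": [-4,0,0]},{"jaw": 100,"offset": [120,-5,8],"turn": [-4,0,0]},{"jaw": 100,"offset": [145,-5,8],"turn": [-4,0,0]},{"jaw": 100,"offset": [160,-5,8],"turn": [-4,0,0]},{"jaw": 100,"offset": [160,-5,8],"turn": [-4,0,0]}]'

```text
clock: 2.6
tool_pos: [0.511, 0.1565, 0.1686]
ee_rot: [-159.9, 89.8, -155.8]
wrist_force: [-0.3, 0.6, 0.9]
finger_gap: 1.002
```

Emit:
jog_arm --plan '[{"jaw": 0,"offset": [0,0,0],"turn": [0,0,0]},{"jaw": 0,"offset": [0,0,0],"turn": [0,0,0]},{"jaw": 0,"offset": [0,0,0],"turn": [0,0,0]},{"jaw": 0,"offset": [0,0,0],"turn": [0,0,0]},{"jaw": 0,"offset": [0,0,0],"turn": [0,0,0]},{"jaw": 0,"offset": [0,0,0],"turn": [0,0,0]},{"jaw": 0,"offset": [0,0,0],"turn": [0,0,0]},{"jaw": 0,"offset": [0,0,0],"turn": [0,0,0]}]'

```text
clock: 3.4
tool_pos: [0.5128, 0.1558, 0.1705]
ee_rot: [171.1, 90.0, 175.1]
wrist_force: [-1.4, 0.0, 0.1]
finger_gap: 0.356
```

Run:
```python
from h import *
plan([.511,.153,.3],90)
f=grab('scene');cv2.imwrite('pics/s2.png',cv2.resize(f['img'][110:310,220:470],(750,600))[:,:,::-1])
```

```text
t 3.4 pos [0.5128 0.1558 0.1705] yawY 94.0 F [-1.4  0.   0.1] gap 0.356
  offset [-129.5   -2.7   -1.9] turn [ 4. -0. -0.]
```

View pics/s2.png

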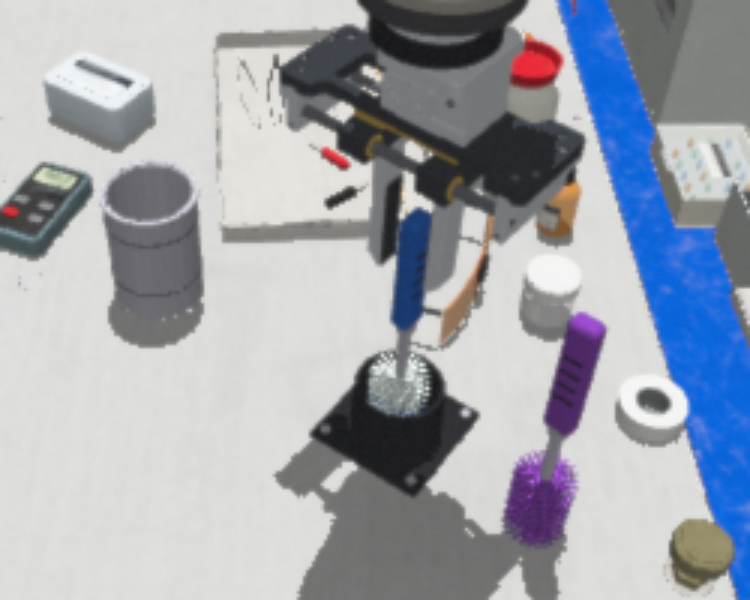

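Fingers are still closing around the handle: scene crop (410,265), fingers at (385,210) and (446,230).

Emit:
jog_arm --plan '[{"jaw": 0,"offset": [0,0,0],"turn": [0,0,0]},{"jaw": 0,"offset": [0,0,0],"turn": [0,0,0]},{"jaw": 0,"offset": [0,0,0],"turn": [0,0,0]},{"jaw": 0,"offset": [0,0,0],"turn": [0,0,0]},{"jaw": 0,"offset": [0,0,0],"turn": [0,0,0]},{"jaw": 0,"offset": [0,0,0],"turn": [0,0,0]}]'

```text
clock: 4.05
tool_pos: [0.5127, 0.1558, 0.1704]
ee_rot: [-149.4, 90.0, -145.3]
wrist_force: [-0.2, -0.2, -1.2]
finger_gap: 0.166
```

Emit:
jog_arm --plan '[{"jaw": 0,"offset": [-10,0,0],"turn": [0,0,0]},{"jaw": 0,"offset": [-30,0,0],"turn": [0,0,0]},{"jaw": 0,"offset": [-55,0,0],"turn": [0,0,0]},{"jaw": 0,"offset": [-80,0,0],"turn": [0,0,0]},{"jaw": 0,"offset": [-105,0,0],"turn": [0,0,0]},{"jaw": 0,"offset": [-130,0,0],"turn": [0,0,0]},{"jaw": 0,"offset": [-140,0,0],"turn": [0,0,0]},{"jaw": 0,"offset": [-140,0,0],"turn": [0,0,0]}]'

```text
clock: 4.85
tool_pos: [0.5132, 0.156, 0.3118]
ee_rot: [28.9, 89.9, 32.9]
wrist_force: [0.3, 0.2, -0.8]
finger_gap: 0.17
```

Run:
```python
from h import *
plan([.480,.398,.31],94)
f=grab('scene');cv2.imwrite('pics/s3.png',cv2.resize(f['img'][80:280,220:470],(750,600))[:,:,::-1])
v,u=np.nonzero(f['range_z']>0)
p=cv2.undistortPoints(np.stack([u,v],1).astype(float)[:,None],np.array(f['camera_matrix'],float),np.array(f['D'],float))[:,0]
z=f['range_z'][v,u];P=np.c_[p*z[:,None],z]@f['c2w'][:3,:3].T+f['c2w'][:3,3];c=f['img'][v,u].astype(int)
blue=(c[:,2]>c[:,0]+40)&(c[:,2]>c[:,1]+25)&(np.hypot(P[:,0]-.512,P[:,1]-.153)<.05)
for lo in np.arange(.14,.4,.02):
    q=P[blue&(P[:,2]>lo)&(P[:,2]<=lo+.02)]
    if len(q): print(lo.round(2),len(q),q.mean(0).round(4),q[:,2].max().round(3))
m=(np.hypot(P[:,0]-.512,P[:,1]-.153)<.05)&(P[:,2]>.08)&(P[:,2]<.25)
print('lowest',np.percentile(P[m][:,2],[0,1,5]))
```

```text
t 4.85 pos [0.5132 0.156  0.3118] yawY 94.0 F [ 0.3  0.2 -0.8] gap 0.17
  offset [  2.  243.7 -16.1] turn [ 0.   0.1 -0.1]
0.14 1 [0.5019 0.141  0.1508] 0.151
0.18 4 [0.5024 0.1538 0.1812] 0.181
0.26 46 [0.5054 0.1501 0.2745] 0.28
0.28 92 [0.5052 0.15   0.2903] 0.3
0.3 72 [0.5033 0.1511 0.31  ] 0.32
0.32 73 [0.5023 0.1526 0.3302] 0.34
0.34 81 [0.5024 0.1525 0.3502] 0.36
0.36 49 [0.5072 0.1546 0.3632] 0.365
lowest [0.14941611 0.15042416 0.15385534]
```

View pics/s3.png

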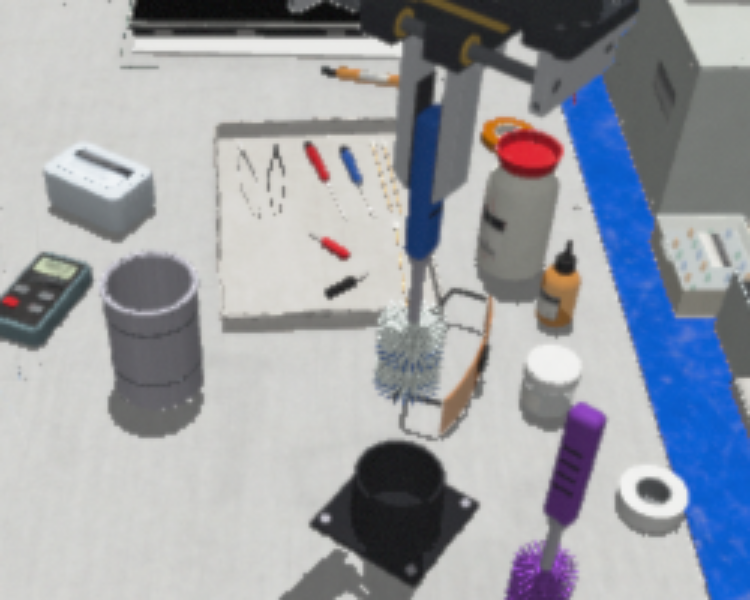

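Brush lifted, held at crop (425,185), with the bristles at (409,350). I'll check for lean against a true vertical through the TCP, in both fixed cameras.

Run:
```python
from h import *
grab('top')
for n in('scene','top'):
    f=load(n);w2c=np.linalg.inv(f['c2w'])
    for z in(.149,.18,.209,.24,.3,.364):
        p=cv2.projectPoints(np.array([[.513,.156,z]]),cv2.Rodrigues(w2c[:3,:3])[0],w2c[:3,3],np.array(f['camera_matrix'],float),np.array(f['D'],float))[0].ravel()
        print(n,z,p.round(1), ((p-[220,80])*3).round(0) if n=='scene' else '')
f=load('scene');c=f['img'].astype(int)
dep=f['range_z'];
for v in (183,190,197,204,170,150):
    row=dep[v,335:385];print(v,[int(335+i) for i in np.nonzero((row>0)&(row<dep[v,355:363].min()+.04))[0][[0,-1]]])
```

```text
scene 0.149 [355. 207.] [405. 381.]
scene 0.18 [356.1 196.2] [408. 349.]
scene 0.209 [357.3 185.5] [412. 317.]
scene 0.24 [358.6 173.4] [416. 280.]
scene 0.3 [361.3 147.7] [424. 203.]
scene 0.364 [364.7 116.4] [434. 109.]
top 0.149 [372.9 221.4] 
top 0.18 [375.  220.7] 
top 0.209 [377. 220.] 
top 0.24 [379.3 219.3] 
top 0.3 [384.3 217.6] 
top 0.364 [390.4 215.6] 
183 [348, 366]
190 [346, 367]
197 [346, 367]
204 [345, 366]
170 [357, 361]
150 [356, 367]
```

Brush is vertical (bristle centre col 356.5 against 356.5 predicted). Moving over the cup.

Emit:
jog_arm --plan '[{"jaw": 0,"offset": [0,20,-1],"turn": [0,0,0]},{"jaw": 0,"offset": [0,55,-4],"turn": [0,0,0]},{"jaw": 0,"offset": [0,95,-6],"turn": [0,0,0]},{"jaw": 0,"offset": [0,135,-9],"turn": [0,0,0]},{"jaw": 0,"offset": [0,175,-12],"turn": [0,0,0]},{"jaw": 0,"offset": [0,210,-14],"turn": [0,0,0]},{"jaw": 0,"offset": [0,235,-16],"turn": [0,0,0]},{"jaw": 0,"offset": [0,244,-16],"turn": [0,0,0]}]'

```text
clock: 5.75
tool_pos: [0.4779, 0.4005, 0.3083]
ee_rot: [-145.3, 89.8, -141.1]
wrist_force: [-0.0, 0.0, -1.7]
finger_gap: 0.173
```

Emit:
jog_arm --plan '[{"jaw": 0,"offset": [0,0,0],"turn": [0,0,0]},{"jaw": 0,"offset": [0,0,0],"turn": [0,0,0]}]'

```text
clock: 5.95
tool_pos: [0.48, 0.3966, 0.3098]
ee_rot: [-113.4, 89.9, -109.4]
wrist_force: [0.3, -0.5, -0.5]
finger_gap: 0.173
```

Run:
```python
from h import *
plan([.480,.398,.169],94)
f=grab('scene');cv2.imwrite('pics/s4.png',cv2.resize(f['img'][60:240,190:390],(720,600))[:,:,::-1])
w2c=np.linalg.inv(f['c2w']);t=r.read_state()['tool_pos']
for z in(.149,.18,.209,.3):
    p=cv2.projectPoints(np.array([[t[0],t[1],z]]),cv2.Rodrigues(w2c[:3,:3])[0],w2c[:3,3],np.array(f['camera_matrix'],float),np.array(f['D'],float))[0].ravel()
    print(z,p.round(1),((p-[190,60])*[3.6,3.333]).round(0))
```

```text
t 5.95 pos [0.48   0.3966 0.3098] yawY 94.0 F [ 0.3 -0.5 -0.5] gap 0.173
  offset [140.8   1.6   0.2] turn [-0.  -0.   0.1]
0.149 [267.6 161.2] [279. 337.]
0.18 [266.4 150.5] [275. 302.]
0.209 [265.2 140. ] [271. 267.]
0.3 [261.1 103.5] [256. 145.]
```

View pics/s4.png

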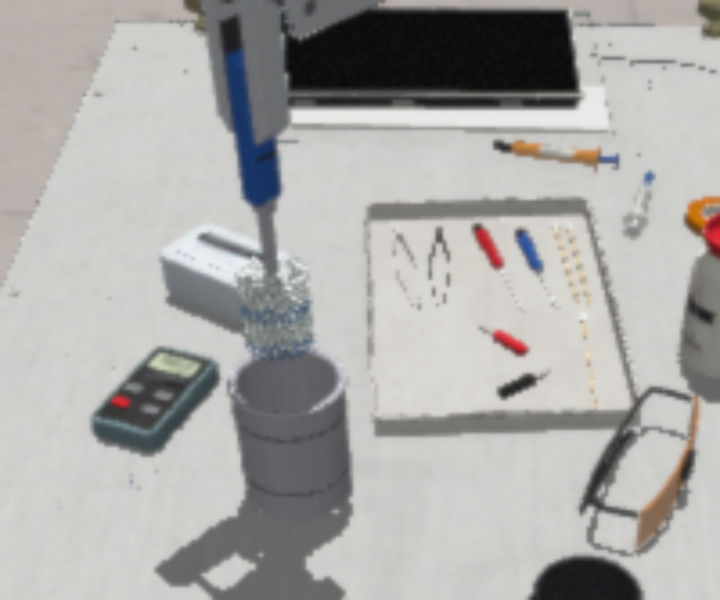

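Bristles hang at crop (277,305) and the cup rim centre is at (289,385), so it's aligned. First stroke down.

Emit:
jog_arm --plan '[{"jaw": 0,"offset": [25,1,0],"turn": [0,0,0]},{"jaw": 0,"offset": [50,1,0],"turn": [0,0,0]},{"jaw": 0,"offset": [75,1,0],"turn": [0,0,0]},{"jaw": 0,"offset": [100,1,0],"turn": [0,0,0]},{"jaw": 0,"offset": [120,1,0],"turn": [0,0,0]},{"jaw": 0,"offset": [132,1,0],"turn": [0,0,0]},{"jaw": 0,"offset": [136,1,0],"turn": [0,0,0]},{"jaw": 0,"offset": [138,1,0],"turn": [0,0,0]}]'

```text
clock: 6.8
tool_pos: [0.4799, 0.3987, 0.1728]
ee_rot: [26.5, 90.0, 30.5]
wrist_force: [-0.2, 0.6, -0.6]
finger_gap: 0.167
```

Emit:
jog_arm --plan '[{"jaw": 0,"offset": [1,0,0],"turn": [0,0,0]},{"jaw": 0,"offset": [2,0,0],"turn": [0,0,0]},{"jaw": 0,"offset": [3,0,0],"turn": [0,0,0]},{"jaw": 0,"offset": [3,0,0],"turn": [0,0,0]}]'

```text
clock: 7.2
tool_pos: [0.4795, 0.3991, 0.1697]
ee_rot: [47.5, 90.0, 51.6]
wrist_force: [-1.6, -0.2, -1.5]
finger_gap: 0.171
```

Emit:
jog_arm --plan '[{"jaw": 0,"offset": [1,0,0],"turn": [0,0,0]},{"jaw": 0,"offset": [1.5,0,0],"turn": [0,0,0]},{"jaw": 0,"offset": [1.5,0,0],"turn": [0,0,0]}]'

```text
clock: 7.5
tool_pos: [0.4796, 0.3992, 0.1683]
ee_rot: [54.9, 90.0, 59.0]
wrist_force: [-1.5, -0.6, 4.2]
finger_gap: 0.167
```

Floor contact (4 N). Now up to just below the rim, then strokes two and three.

Emit:
jog_arm --plan '[{"jaw": 0,"offset": [-20,0,0],"turn": [0,0,0]},{"jaw": 0,"offset": [-45,0,0],"turn": [0,0,0]},{"jaw": 0,"offset": [-70,0,0],"turn": [0,0,0]},{"jaw": 0,"offset": [-88,0,0],"turn": [0,0,0]},{"jaw": 0,"offset": [-92,0,0],"turn": [0,0,0]},{"jaw": 0,"offset": [-92,0,0],"turn": [0,0,0]},{"jaw": 0,"offset": [-92,0,0],"turn": [0,0,0]}]'

```text
clock: 8.2
tool_pos: [0.4791, 0.3987, 0.2588]
ee_rot: [-136.6, 89.9, -132.5]
wrist_force: [-0.2, 0.1, -0.2]
finger_gap: 0.17
```

Emit:
jog_arm --plan '[{"jaw": 0,"offset": [20,0,0],"turn": [0,0,0]},{"jaw": 0,"offset": [45,0,0],"turn": [0,0,0]},{"jaw": 0,"offset": [65,0,0],"turn": [0,0,0]},{"jaw": 0,"offset": [80,0,0],"turn": [0,0,0]},{"jaw": 0,"offset": [88,0,0],"turn": [0,0,0]},{"jaw": 0,"offset": [91,0,0],"turn": [0,0,0]},{"jaw": 0,"offset": [92,0,0],"turn": [0,0,0]},{"jaw": 0,"offset": [92,0,0],"turn": [0,0,0]}]'

```text
clock: 9.0
tool_pos: [0.4798, 0.3992, 0.1685]
ee_rot: [43.5, 90.0, 47.5]
wrist_force: [0.3, 0.3, -0.9]
finger_gap: 0.168
```

Emit:
jog_arm --plan '[{"jaw": 0,"offset": [1,0,0],"turn": [0,0,0]},{"jaw": 0,"offset": [1,0,0],"turn": [0,0,0]}]'

```text
clock: 9.2
tool_pos: [0.4799, 0.3994, 0.1683]
ee_rot: [49.0, 89.9, 53.0]
wrist_force: [-1.4, -1.5, 10.5]
finger_gap: 0.169
```

Emit:
jog_arm --plan '[{"jaw": 0,"offset": [-20,0,0],"turn": [0,0,0]},{"jaw": 0,"offset": [-45,0,0],"turn": [0,0,0]},{"jaw": 0,"offset": [-70,0,0],"turn": [0,0,0]},{"jaw": 0,"offset": [-88,0,0],"turn": [0,0,0]},{"jaw": 0,"offset": [-93,0,0],"turn": [0,0,0]},{"jaw": 0,"offset": [-93,0,0],"turn": [0,0,0]},{"jaw": 0,"offset": [-93,0,0],"turn": [0,0,0]}]'

```text
clock: 9.9
tool_pos: [0.4791, 0.3989, 0.259]
ee_rot: [-139.9, 89.9, -135.8]
wrist_force: [-0.0, -0.1, -1.3]
finger_gap: 0.17
```

Emit:
jog_arm --plan '[{"jaw": 0,"offset": [20,0,0],"turn": [0,0,0]},{"jaw": 0,"offset": [45,0,0],"turn": [0,0,0]},{"jaw": 0,"offset": [65,0,0],"turn": [0,0,0]},{"jaw": 0,"offset": [80,0,0],"turn": [0,0,0]},{"jaw": 0,"offset": [88,0,0],"turn": [0,0,0]},{"jaw": 0,"offset": [92,0,0],"turn": [0,0,0]},{"jaw": 0,"offset": [93,0,0],"turn": [0,0,0]},{"jaw": 0,"offset": [93,0,0],"turn": [0,0,0]}]'

```text
clock: 10.7
tool_pos: [0.4801, 0.3987, 0.1683]
ee_rot: [12.7, 90.0, 16.7]
wrist_force: [-2.0, -4.5, 11.1]
finger_gap: 0.168
```

Three floor contacts. Drawing up near the rim, then out.

Emit:
jog_arm --plan '[{"jaw": 0,"offset": [-20,0,0],"turn": [0,0,0]},{"jaw": 0,"offset": [-45,0,0],"turn": [0,0,0]},{"jaw": 0,"offset": [-70,0,0],"turn": [0,0,0]},{"jaw": 0,"offset": [-88,0,0],"turn": [0,0,0]},{"jaw": 0,"offset": [-93,0,0],"turn": [0,0,0]},{"jaw": 0,"offset": [-93,0,0],"turn": [0,0,0]},{"jaw": 0,"offset": [-120,0,0],"turn": [0,0,0]},{"jaw": 0,"offset": [-145,0,0],"turn": [0,0,0]}]'

```text
clock: 11.5
tool_pos: [0.479, 0.3986, 0.311]
ee_rot: [-135.1, 89.8, -131.0]
wrist_force: [0.1, 0.1, -1.2]
finger_gap: 0.172
```

Emit:
jog_arm --plan '[{"jaw": 0,"offset": [0,0,0],"turn": [0,0,0]},{"jaw": 0,"offset": [0,0,0],"turn": [0,0,0]}]'

```text
clock: 11.7
tool_pos: [0.4793, 0.3989, 0.3109]
ee_rot: [-137.9, 90.0, -133.9]
wrist_force: [-0.5, 0.4, -1.5]
finger_gap: 0.167
```

Run:
```python
from h import *
plan([.5138,.155,.31],94)
f=grab('scene');cv2.imwrite('pics/s5.png',cv2.resize(f['img'][60:240,190:390],(720,600))[:,:,::-1])
```

```text
t 11.7 pos [0.4793 0.3989 0.3109] yawY 94.0 F [-0.5  0.4 -1.5] gap 0.167
  offset [   1.  -245.8   17.2] turn [ 0. -0.  0.]
```

View pics/s5.png

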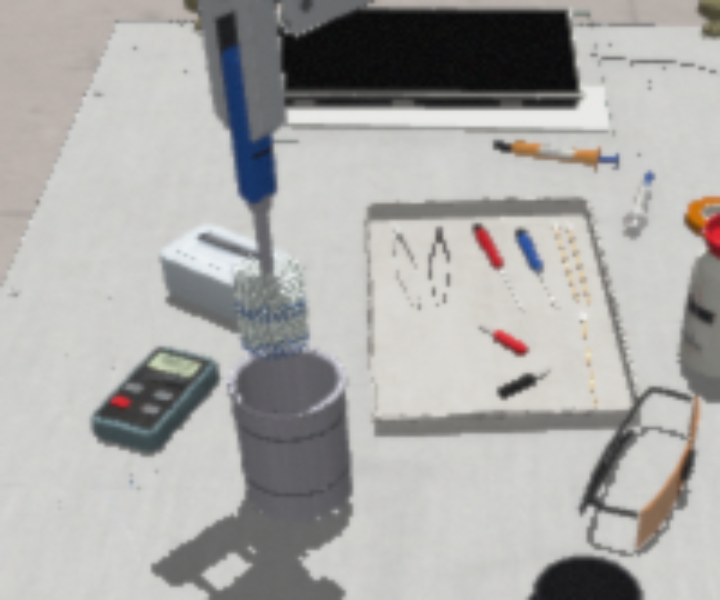

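Cup is unmoved (rim 289,385) and the brush is clear at (270,305). Returning to the holder.

Emit:
jog_arm --plan '[{"jaw": 0,"offset": [0,-20,1],"turn": [0,0,0]},{"jaw": 0,"offset": [0,-55,4],"turn": [0,0,0]},{"jaw": 0,"offset": [0,-95,7],"turn": [0,0,0]},{"jaw": 0,"offset": [0,-135,10],"turn": [0,0,0]},{"jaw": 0,"offset": [0,-175,12],"turn": [0,0,0]},{"jaw": 0,"offset": [0,-210,15],"turn": [0,0,0]},{"jaw": 0,"offset": [0,-236,17],"turn": [0,0,0]},{"jaw": 0,"offset": [0,-246,18],"turn": [0,0,0]}]'

```text
clock: 12.55
tool_pos: [0.5146, 0.1512, 0.3112]
ee_rot: [-144.8, 89.9, -140.9]
wrist_force: [-0.3, 0.9, -0.9]
finger_gap: 0.168
```

Emit:
jog_arm --plan '[{"jaw": 0,"offset": [0,0,0],"turn": [0,0,0]},{"jaw": 0,"offset": [20,0,0],"turn": [0,0,0]},{"jaw": 0,"offset": [45,0,0],"turn": [0,0,0]},{"jaw": 0,"offset": [70,0,0],"turn": [0,0,0]},{"jaw": 0,"offset": [80,0,0],"turn": [0,0,0]},{"jaw": 0,"offset": [80,0,0],"turn": [0,0,0]}]'

```text
clock: 13.15
tool_pos: [0.5139, 0.1556, 0.2307]
ee_rot: [-154.4, 89.8, -150.3]
wrist_force: [0.4, -0.4, -1.9]
finger_gap: 0.174
```

Run:
```python
from h import *
plan([.5142,.155,.171],94)
f=grab('scene');cv2.imwrite('pics/s6.png',cv2.resize(f['img'][130:290,290:450],(600,600))[:,:,::-1])
```

```text
t 13.15 pos [0.5139 0.1556 0.2307] yawY 94.1 F [ 0.4 -0.4 -1.9] gap 0.174
  offset [59.7 -0.6  0.4] turn [ 0.1 -0.1  0.1]
```

View pics/s6.png

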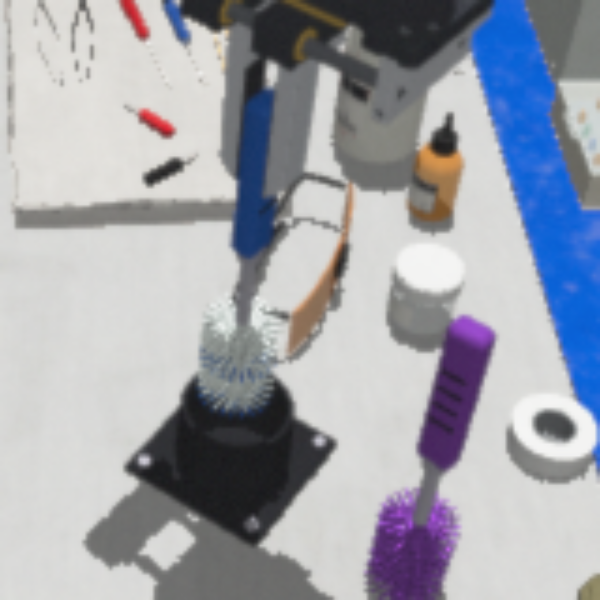

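Bristles (238,355) are centred over the socket rim (237,405). Lowering.

Emit:
jog_arm --plan '[{"jaw": 0,"offset": [12,0,0],"turn": [0,0,0]},{"jaw": 0,"offset": [24,0,0],"turn": [0,0,0]},{"jaw": 0,"offset": [36,0,0],"turn": [0,0,0]},{"jaw": 0,"offset": [48,0,0],"turn": [0,0,0]},{"jaw": 0,"offset": [56,0,0],"turn": [0,0,0]},{"jaw": 0,"offset": [59,0,0],"turn": [0,0,0]},{"jaw": 0,"offset": [60,0,0],"turn": [0,0,0]},{"jaw": 0,"offset": [60,0,0],"turn": [0,0,0]}]'

```text
clock: 14.0
tool_pos: [0.515, 0.155, 0.1721]
ee_rot: [12.0, 90.0, 16.1]
wrist_force: [-0.6, -0.5, -1.4]
finger_gap: 0.173
```

Emit:
jog_arm --plan '[{"jaw": 0,"offset": [1,0,0],"turn": [0,0,0]},{"jaw": 0,"offset": [1.5,0,0],"turn": [0,0,0]},{"jaw": 0,"offset": [1.5,0,0],"turn": [0,0,0]}]'

```text
clock: 14.3
tool_pos: [0.5149, 0.155, 0.1706]
ee_rot: [20.3, 90.0, 24.3]
wrist_force: [-0.2, -1.0, -0.3]
finger_gap: 0.17
```

Emit:
jog_arm --plan '[{"jaw": 0,"offset": [0.7,0,0],"turn": [0,0,0]},{"jaw": 0,"offset": [0.7,0,0],"turn": [0,0,0]}]'

```text
clock: 14.5
tool_pos: [0.515, 0.155, 0.1702]
ee_rot: [34.5, 90.0, 38.5]
wrist_force: [-1.1, -1.2, 5.8]
finger_gap: 0.167
```

Floor contact. Opening slowly.

Emit:
jog_arm --plan '[{"jaw": 22,"offset": [-0.4,0,0],"turn": [0,0,0]},{"jaw": 26,"offset": [-0.4,0,0],"turn": [0,0,0]},{"jaw": 32,"offset": [-0.4,0,0],"turn": [0,0,0]},{"jaw": 40,"offset": [-0.4,0,0],"turn": [0,0,0]},{"jaw": 50,"offset": [-0.4,0,0],"turn": [0,0,0]},{"jaw": 60,"offset": [-0.4,0,0],"turn": [0,0,0]},{"jaw": 70,"offset": [-0.4,0,0],"turn": [0,0,0]},{"jaw": 70,"offset": [-0.4,0,0],"turn": [0,0,0]}]'

```text
clock: 15.3
tool_pos: [0.5148, 0.155, 0.1702]
ee_rot: [-172.9, 90.0, -168.9]
wrist_force: [0.4, 0.7, -0.1]
finger_gap: 0.688
```

Emit:
jog_arm --plan '[{"jaw": 70,"offset": [0,0,0],"turn": [0,0,0]},{"jaw": 70,"offset": [-15,0,0],"turn": [0,0,0]},{"jaw": 70,"offset": [-40,0,0],"turn": [0,0,0]},{"jaw": 70,"offset": [-70,0,0],"turn": [0,0,0]},{"jaw": 70,"offset": [-100,0,0],"turn": [0,0,0]},{"jaw": 70,"offset": [-130,0,0],"turn": [0,0,0]},{"jaw": 70,"offset": [-150,0,0],"turn": [0,0,0]},{"jaw": 70,"offset": [-150,0,0],"turn": [0,0,0]}]'

```text
clock: 16.1
tool_pos: [0.5159, 0.1553, 0.3229]
ee_rot: [27.4, 89.8, 31.4]
wrist_force: [0.5, -0.3, -0.9]
finger_gap: 0.699
```

Run:
```python
from h import *
plan([.5142,.155,.32],94)
f=grab('scene');cv2.imwrite('pics/s7.png',cv2.resize(f['img'][100:300,200:460],(780,600))[:,:,::-1])
v,u=np.nonzero(f['range_z']>0)
p=cv2.undistortPoints(np.stack([u,v],1).astype(float)[:,None],np.array(f['camera_matrix'],float),np.array(f['D'],float))[:,0]
z=f['range_z'][v,u];P=np.c_[p*z[:,None],z]@f['c2w'][:3,:3].T+f['c2w'][:3,3];c=f['img'][v,u].astype(int)
b=(c[:,2]>c[:,0]+50)&(c[:,2]>c[:,1]+30)&(np.hypot(P[:,0]-.512,P[:,1]-.153)<.05)
for lo in np.arange(.12,.24,.02):
    q=P[b&(P[:,2]>lo)&(P[:,2]<=lo+.02)]
    if len(q): print(lo.round(2),q.mean(0).round(4))
m=(np.hypot(P[:,0]-.48,P[:,1]-.398)<.07)&(P[:,2]>.095)&(P[:,2]<.125);print('cup',cv2.minEnclosingCircle(P[m,:2].astype(np.float32)))
```

```text
t 16.1 pos [0.5159 0.1553 0.3229] yawY 94.0 F [ 0.5 -0.3 -0.9] gap 0.699
  offset [ 2.9 -0.1 -1.7] turn [ 0.   0.2 -0.1]
0.12 [0.5054 0.1488 0.1347]
0.14 [0.5044 0.1493 0.1493]
0.16 [0.5044 0.1491 0.1705]
0.18 [0.5046 0.1493 0.1905]
0.2 [0.5062 0.1486 0.2107]
0.22 [0.5103 0.1525 0.2223]
cup ((0.4804686903953552, 0.3964018225669861), 0.04015398398041725)
```

View pics/s7.png

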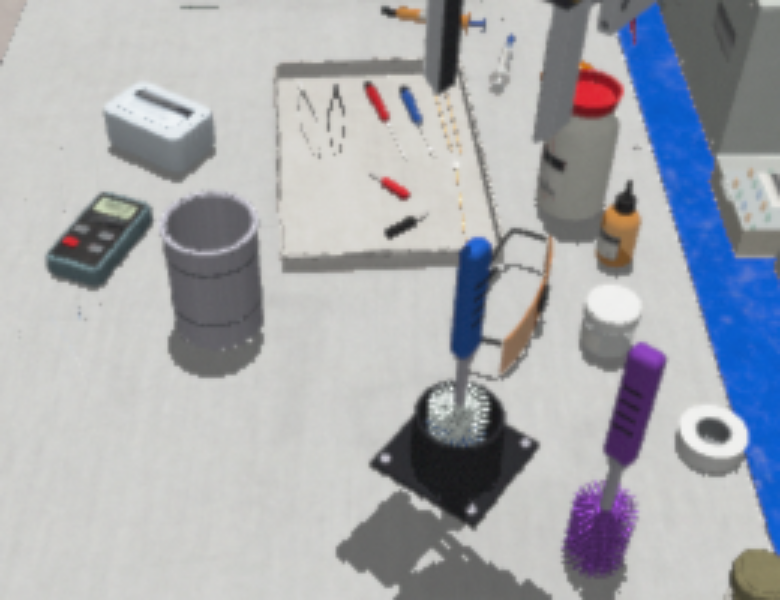

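The brush stands upright in its holder at (470,330), with the gripper open and clear above it. The cup at (213,270) and the bystanders are where they were. Handing in.

```bash
python3 -c "
from plant import r
print(r.close_job())"
```

```text
the job is handed in; nothing more can be done
None
```

I took the blue-handled brush from its holder and brushed the cup three times. Then I put it back upright in the holder, let go and handed in the job at about 16 s of the 64 s allowed.

- **Strokes:** each one went down until the wrist force showed contact with the cup's floor (4, 10 and 11 N). Each was drawn up until the bristle end was about 10–15 mm below the rim. On the second stroke the first push showed no clear contact force, so I pressed 1 mm further before drawing up.
- **Brush:** the last picture shows it upright in the socket. Its top is at z≈0.222 m, matching the start, with no measurable lean. The gripper was open, about 10 cm above it.
- **Cup and other things:** the cup's position agrees with the first measurement to about 1.5 mm, which is within the calibration error. The purple brush and the other items look unmoved in the picture; I did not measure them.
- **Forces:** no reading at the end of a move was above 12 N. I found no failed checks.

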